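# Find the case that rattles and show it to the inspection lamp

## Task

First set the inspection lamp's dimmer lever to half by standing it straight up. Then pick up the three sealed cases one at a time and shake each to and fro along its length a few times, until you find the one with something rattling inside; stand the quiet ones back upright where they were, drop nothing and leave the other things alone. Finish while still holding the rattling case: hold it level and still in the air about 12 cm in front of the lamp's white face, centred on it, a long side towards the lamp.

Things in the scene. Friction and masses are not known exactly. Their poses are not given: they have to be found in the camera images.
- case_a: sealed plain steel parts case, one of three that look alike: 116 mm long (its x axis), 60 mm wide (y), 56 mm high; origin under its centre, z up, standing on the bench. Weight 0.25 to 0.6 kg, which says nothing about the contents
- case_b: as case_a. In one of the three, drawn anew each time, a loose steel ball of 32 mm and 0.13 kg rolls freely 38 mm to either side of the middle along the length (and 10 mm across), knocking on the end walls; the other two are packed tight and evenly
- case_c: as case_a. In quick strokes of 60 mm along the length the ball knocks from end to end; tipped 0.3 rad, an end down, it runs there within 0.4 s and stays when the case is brought level again, where its weight turns the case about its middle by some 0.05 N m, one way or the other. A quiet case keeps its centre of mass at its middle, 28 mm up
- lamp: inspection lamp fixed on the bench; origin on the bench under its housing, z up, -x is where it shines (towards the robot). Housing 50 mm deep, 170 mm wide (y), from 90 to 210 mm above the bench; its white face is at x = -30 mm, centred at y = 0, 150 mm above the bench. Foot plate 12 mm thick. The dimmer lever stands on the foot, to the -y side
- dimmer (a joint): angle of the dimmer lever, rad: 0 leaning fully to the lamp's -x (towards the robot), 0.7 straight up, 1.4 leaning fully to the lamp's +x. It turns about the lamp's y axis with light friction and stays where it is left
- dimmer_tip (a point): centre of the black ball (26 mm across) at the end of the dimmer lever, 80 mm from the lever's hinge; the hinge axis lies 34 mm above the bench, at x = -110 mm, y = -160 mm in the lamp's frame, on a block 70 mm (x) by 50 mm (y) and 25 mm high. With the lever straight up the ball's centre is 114 mm above the bench
- rivet_jar: bystander, leave alone: glass jar with a steel cap, 56 mm across, 70 mm high, origin under its centre
- duct_ring: bystander, leave alone: offcut of round sheet-metal duct, 90 mm across, 50 mm high, origin under its centre
- end_cap: bystander, leave alone: round sheet-metal plug, 44 mm across, 30 mm high, origin under its centre
- hammer: bystander, leave alone: hammer lying on the bench beyond the cases, about 250 mm long along its x axis
- screwdriver: bystander, leave alone: screwdriver lying on the bench to the left, about 200 mm long along its x axis
- cup: bystander, leave alone: clear plastic cup, 66 mm across, 80 mm high, origin under its centre
There are look-alikes about, which are no part of the job. What is shaped like the case_b but blue or red is not meant.

How it is judged:
By the outcome, as a careful person would: the job done as asked, in the order asked, and still so for the second after the job is handed in, while the arm keeps its last pose, push and grip.
It also fails if it takes over 72 s, if anything falls off the work surface, if the arm or the gripper's body presses on something with over 40 N, if the wrist force passes 120 N, or if a joint passes its speed limit or range.

## Robot

A 6-joint arm with a two-finger parallel gripper is mounted at the origin on the work surface. World frame = base frame: x ahead of the robot, y to its left, z up, the work surface at z = 0. Lengths are in mm, angles in rad, forces in N, time in s.
With the tool pointing down it reaches from about 275 to 850 mm from the base axis. Payload 19 kg.
Tool frame: the origin (TCP) lies at the very end of the fingers, on their centre line; the grasp point (between the pads) lies hold_point_z behind it (hold_point_z is the distance from the TCP to the grasp point, in mm); z points along the fingers, y is the line along which they close (so a half turn about z gives the same grasp; the last joint's range is limited). The gripper opens to 85 mm and grips with 20 to 120 N. Pads are 22 mm wide; open, the fingers measure 114 mm over their backs; the gripper's body (76 mm by 85 mm) begins 54 mm behind the grasp point. The pads swing forward as they close: fully open they stand 13 mm farther back than shut.
Start: joints at [-1.287, 0.15, 1.437, -0, 1.554, -0.134], TCP at [233.278, -525.52, 231.267] pointing down, gripper open.
Joint ranges: [-2.8, 2.8], [-0.68, 2.1], [0.12, 2.68], [-1.39, 4.53], [0.16, 2.79], [-2.81, 2.81]. Speed limits (rad/s): [1.89, 1.89, 2.22, 3.01, 3.01, 3.01].

## Interface

Orientations are given as a unit quaternion [x, y, z, w].
In Python, from plant import sense, camera, close_job, hold_point_z gives the robot as it stands.
- The arm moves only by the shell command python3 -m pendant 'ROWS'. ROWS is JSON, a list of rows, each an object of numbers: "grip": the opening, from -1 (shut) to 1 (fully open); "tx", "ty", "tz": the shift along the tool's x, y, z in m; "twist": the turn about the tool's z in rad. In form: [{"grip": .., "tx": .., "ty": .., "tz": .., "twist": ..}, ...]. A call has 1 to 8 rows; each row shifts and turns the commanded pose from where the row before left it, along the tool's axes as they then stand; what a row does not reach is not made up. A row lasts 1/8 s, in which the tool goes at most 62.5 mm and 10.7 degrees, less where a joint would pass 70% of its speed; a pose out of reach is approached as far as the arm can. A call is refused whole if a number of a shift passes 0.0625 or a number of a turn 0.188, either way. A call with a gripper value outside its range is refused whole. The fingers move at their own pace and stop on an object; the grip force is fixed at half the most. Time passes only in rows, so rows that do not move let the fingers close. It gives the time, the measured TCP pose, the force, the opening and the grip force at its end, in the units of the state.
- sense(): the state, without advancing time (a new reading comes with each control period).
- camera(name): name is "side" or "top" or "wrist"; returns a dict with "pixels" (384x512x3 uint8, red, green, blue), "intrinsics" (3x3 intrinsics, pixels), "k1" (the pictures are not rectified: a ray, as slopes to the right and down, at radius r is drawn at 1 + k1 r^2 times it, then the intrinsics apply), "extrinsics" (4x4, takes a point from world to camera coordinates). Camera axes: x right, y down, z forward; pixel columns grow to the right and rows downward; lengths in mm; the calibration is good to about 2 mm. A picture is of the moment at which its call begins. There is no depth.
- close_job(): hands the job in; it is judged then, once.
The state is a dict: "t": time; "q": joint angles; "joint_velocities": joint speeds; "tau": joint torques, N m; "tool_pos": TCP position; "tcp_rot": TCP orientation; "force": force on the tool from outside, world axes, zero at the start; "wrist_torque": the same for the moment, N m; "finger_gap": opening from 0.0 (shut) to 1.0 (fully open); "gripper_force": force on a finger pad.
Only numpy, scipy, OpenCV 4.12 (cv2) and the standard library are available. Lean on these libraries where they do the work, as an engineer would, in place of code of your own. Each camera call takes 0.05 s, during which the arm holds its last target. There are 200 camera calls.

## Working session

There is one attempt and no reset: what is moved stays moved. The work goes in short steps, Python scripts to look and compute and a shell command to move; the robot and the scene stay as the last step left them, time stands still between calls to the robot, and variables do not carry over. Pictures are saved under pics/ and viewed, at most 10 in all, crops included, and the job is handed in when it is done.

```bash
ls; mkdir -p pics
python3 - <<'E'
from plant import sense,camera,hold_point_z
import cv2,numpy as np
print(hold_point_z, sense())
for n in("top","side"):
    c=camera(n); cv2.imwrite(f"pics/{n}0.png",c["pixels"][:,:,::-1]); np.savez(f"pics/{n}0.npz",**c)
    print(n,c["intrinsics"],c["k1"],c["extrinsics"])
a=cv2.imread("pics/top0.png");b=cv2.imread("pics/side0.png")
E
```

```text
pics
18.700000000000003 {'t': 0.0, 'q': array([-1.28697995e+00,  1.50952910e-01,  1.43802831e+00,  2.80998409e-05,
        1.55382597e+00, -1.33974654e-01]), 'joint_velocities': array([ 6.19901221e-04, -7.92237992e-05,  5.75982165e-04,  2.03027759e-03,
        1.11926669e-04, -5.58578777e-04]), 'tau': array([ 1.69130883e-03, -7.13050890e+01, -5.70861661e+01, -2.62890753e-04,
        9.00414685e-03,  5.41356314e-05]), 'tool_pos': array([ 233.23308741, -525.29292282,  230.69567268]), 'tcp_rot': array([ 9.78260429e-01,  2.07379274e-01, -3.14462293e-05, -6.06617023e-04]), 'force': array([ 0.16709676, -1.40384086,  0.67404347]), 'wrist_torque': array([-0.02160597,  0.02602895,  0.06448236]), 'gripper_force': 0.0, 'finger_gap': 0.9988701304215105}
top [[478.07795109   0.         260.1130711 ]
 [  0.         478.07795109 188.41475518]
 [  0.           0.           1.        ]] -0.0962579465570506 [[-1.54217033e-02 -9.99585211e-01 -2.43223703e-02  2.94171950e+01]
 [-9.95211927e-01  1.76932095e-02 -9.61258098e-02  5.53550641e+02]
 [ 9.65162786e-02  2.27234893e-02 -9.95071983e-01  1.24389171e+03]
 [ 0.00000000e+00  0.00000000e+00  0.00000000e+00  1.00000000e+00]]
side [[420.42494217   0.         253.78060146]
 [  0.         420.42494217 190.87853244]
 [  0.           0.           1.        ]] -0.1476420221339409 [[-9.45172917e-01 -3.26017560e-01 -1.89923041e-02  5.24375052e+02]
 [-1.86976261e-01  5.87919559e-01 -7.87013640e-01  1.64820909e+02]
 [ 2.67746214e-01 -7.40312868e-01 -6.16643189e-01  9.26891578e+02]
 [ 0.00000000e+00  0.00000000e+00  0.00000000e+00  1.00000000e+00]]
```

View pics/top0.png

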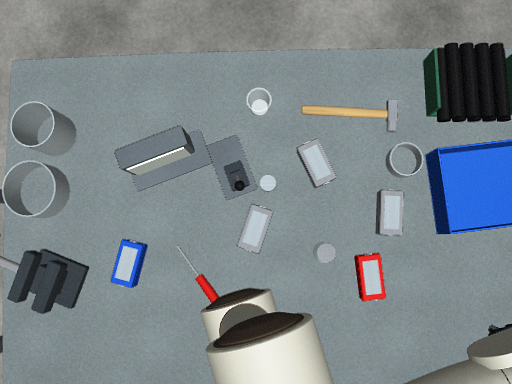

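View pics/side0.png

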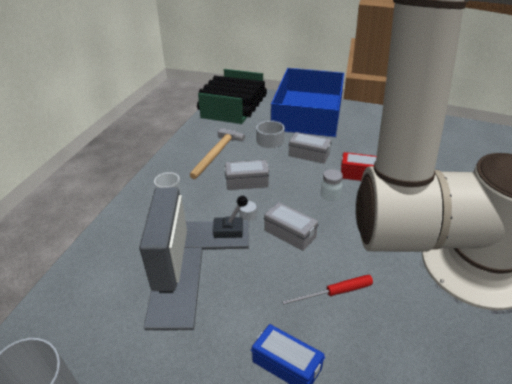

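The top view shows the steel cases at about (317,163), (391,213) and (255,228). The lamp is at (155,150) with its face towards lower right. The dimmer's black ball is at (239,185), the end cap at (268,183) and the jar at (326,253). The side view agrees: the ball is at (242,201) and the lever leans towards the robot.

```bash
cat > h.py <<'E'
import numpy as np,cv2
from scipy.spatial.transform import Rotation as R
def ray(c,uv):
    K=c["intrinsics"];E=c["extrinsics"]
    uv=np.atleast_2d(np.array(uv,float))
    d=(uv-[K[0,2],K[1,2]])/[K[0,0],K[1,1]]
    s=d.copy()
    for _ in range(20): s=d/(1+c["k1"]*(s**2).sum(1,keepdims=True))
    D=np.c_[s,np.ones(len(s))]@E[:3,:3]
    o=-E[:3,:3].T@E[:3,3]
    return o,D/np.linalg.norm(D,axis=1,keepdims=True)
def plane(c,uv,z):
    o,D=ray(c,uv); return o+D*((z-o[2])/D[:,2])[:,None]
def tri(c1,u1,c2,u2):
    A=np.zeros((3,3));b=np.zeros(3)
    for c,u in((c1,u1),(c2,u2)):
        o,D=ray(c,u);P=np.eye(3)-np.outer(D[0],D[0]);A+=P;b+=P@o
    return np.linalg.solve(A,b)
def proj(c,P):
    P=np.atleast_2d(P)@c["extrinsics"][:3,:3].T+c["extrinsics"][:3,3]
    s=P[:,:2]/P[:,2:];s=s*(1+c["k1"]*(s**2).sum(1,keepdims=True))
    K=c["intrinsics"];return s*[K[0,0],K[1,1]]+[K[0,2],K[1,2]]
E
python3 - <<'E'
from h import *
t=dict(np.load("pics/top0.npz"));s=dict(np.load("pics/side0.npz"))
g=cv2.cvtColor(t["pixels"],cv2.COLOR_RGB2GRAY);hsv=cv2.cvtColor(t["pixels"],cv2.COLOR_RGB2HSV)
for th in(150,185):
  m=(g>th).astype(np.uint8)
  for c in cv2.findContours(m,cv2.RETR_EXTERNAL,cv2.CHAIN_APPROX_NONE)[0]:
    a=cv2.contourArea(c);(x,y),_,_=cv2.minAreaRect(c)
    if a>120 and 90<y<300 and 100<x<425:
      bx=cv2.boxPoints(cv2.minAreaRect(c)); p=plane(t,bx,56);
      e=[p[1]-p[0],p[2]-p[1]];L=[np.linalg.norm(v) for v in e];i=int(np.argmax(L))
      print(th,np.round((x,y)),a,p.mean(0).round(1),np.round(L,1),"yaw",round(float(np.arctan2(e[i][1],e[i][0])),3))
for n,c,roi in(("top",t,(225,165,255,200)),("side",s,(232,192,252,212))):
  gg=cv2.cvtColor(c["pixels"],cv2.COLOR_RGB2GRAY);x0,y0,x1,y1=roi
  m=(gg[y0:y1,x0:x1]<25).astype(np.uint8);k=cv2.connectedComponentsWithStats(m)
  print(n,k[2][1:],k[3][1:]+[x0,y0])
a=t["pixels"][90:300,100:425,::-1];b=cv2.resize(a,None,fx=2.4,fy=2.4,interpolation=cv2.INTER_CUBIC);cv2.imwrite("pics/tc.png",b)
a=s["pixels"][110:340,130:350,::-1];cv2.imwrite("pics/sc.png",cv2.resize(a,None,fx=2.5,fy=2.5,interpolation=cv2.INTER_CUBIC))
E
```

```text
150 [371. 277.] 491.0 [ 318.5 -261.9   56. ] [41.3 86.4] yaw -3.046
150 [126. 263.] 462.0 [362.  372.5  56. ] [86.5 40.7] yaw -0.275
150 [326. 253.] 262.5 [ 381.8 -146.9   56. ] [46.3 46. ] yaw -1.589
150 [255. 228.] 903.5 [448.2  34.6  56. ] [120.6  57.3] yaw -0.336
150 [392. 213.] 873.0 [ 481.6 -320.2   56. ] [114.8  58.3] yaw -0.076
150 [268. 182.] 198.0 [5.663e+02 1.000e-01 5.600e+01] [44.3 39.2] yaw -1.589
150 [157. 161.] 364.0 [627.5 289.6  56. ] [170.5  27.9] yaw -1.227
150 [406. 158.] 855.5 [ 623.2 -365.2   56. ] [87.8 87.6] yaw -1.585
150 [317. 162.] 889.0 [ 617.8 -129.3   56. ] [ 57.8 122. ] yaw -2.71
150 [344. 112.] 549.5 [ 751.4 -205.4   56. ] [ 21.5 223.6] yaw -1.651
150 [393. 114.] 188.0 [ 741.5 -335.1   56. ] [21.4 78.7] yaw 3.09
150 [259. 100.] 526.0 [787.1  18.9  56. ] [68.6 72.8] yaw -2.392
185 [371. 277.] 431.0 [ 317.5 -262.    56. ] [38.  83.4] yaw -3.055
185 [126. 263.] 418.5 [361.9 372.4  56. ] [84.  38.5] yaw -0.283
185 [255. 228.] 460.5 [448.9  35.5  56. ] [85.9 39.6] yaw -0.349
185 [392. 212.] 440.0 [ 483.9 -319.6   56. ] [39.3 82.9] yaw 3.101
185 [268. 183.] 170.0 [5.663e+02 1.000e-01 5.600e+01] [38.6 38.5] yaw -0.477
185 [316. 162.] 441.0 [ 617.6 -128.    56. ] [38.9 85.6] yaw -2.71
185 [352. 112.] 170.5 [ 749.  -225.2   56. ] [ 13.8 183.6] yaw -1.653
185 [259. 100.] 480.0 [787.1  18.9  56. ] [64.7 69. ] yaw -2.392
top [[10 16 10  9 50]] [[238.98 185.  ]]
side [[ 6  5  8  9 44]] [[241.38636364 201.38636364]]
```

View pics/tc.png

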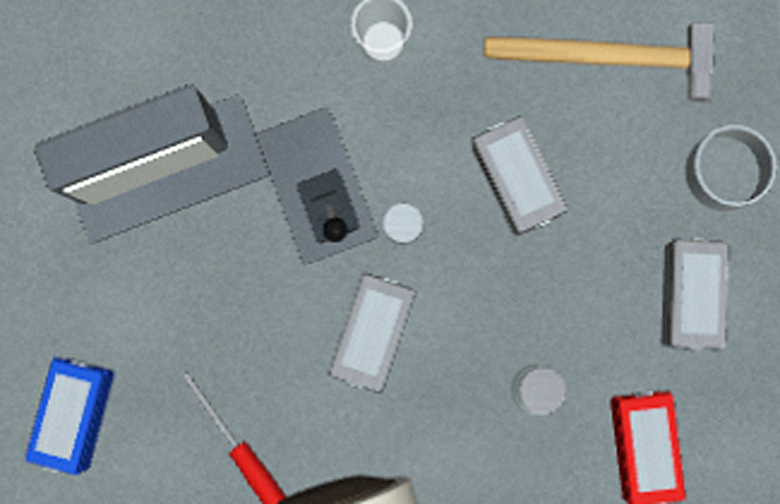

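View pics/sc.png

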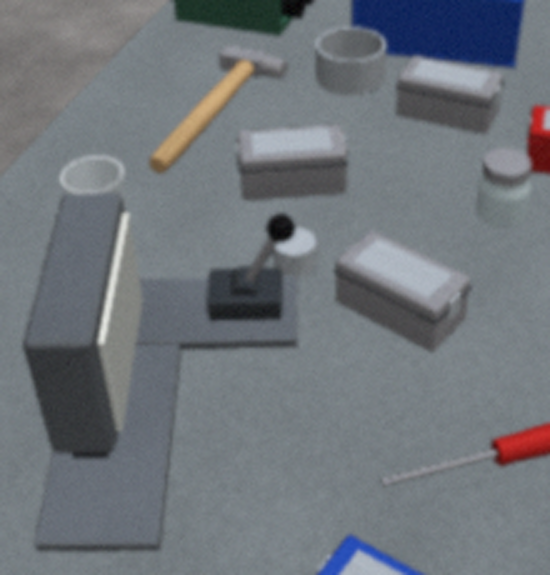

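The crops show the lamp housing's top corners near (36,148), (195,86), (208,138) and (55,188) in the top crop, and the foot corners near (93,243), (303,264), (378,237) and (329,108). The lever's ball is at (335,229), leaning towards the robot. The end cap is close beside it at (403,223).

Run:
```python
from h import *
t=dict(np.load("pics/top0.npz"));s=dict(np.load("pics/side0.npz"))
T=lambda *p:np.array(p)/2.4+[100,90]-.3
S=lambda *p:np.array(p)/2.5+[130,110]-.3
print("ball",tri(t,(238.98,185),s,(241.39,201.39)).round(1))
print("housing top",plane(t,np.array([T(36,148),T(195,86),T(208,138),T(58,189)]),210).round(1))
print("foot",plane(t,np.array([T(93,243),T(303,264),T(378,237),T(329,108),T(241,96)]),12).round(1))
print("foot side",plane(s,np.array([S(37,547),S(160,547),S(180,345),S(298,343),S(297,280)]),12).round(1))
print("blk",plane(t,np.array([T(297,183),T(338,168),T(358,228),T(317,243)]),25).round(1))
print("blkside",plane(s,np.array([S(208,270),S(283,270),S(280,300),S(209,300)]),25).round(1))
print("top side",plane(s,np.array([S(26,346),S(98,346),S(125,207),S(64,196)]),210).round(1))
for n,u,z in(("cap",(268,183),30),("jar",(326,253),70),("cup",(259,100),80),("ring",(406,158),50)):print(n,plane(t,u,z).round(0))
# side view check of label centers
g=cv2.cvtColor(s["pixels"],cv2.COLOR_RGB2GRAY)
m=(g>165).astype(np.uint8)
for c in cv2.findContours(m,0,cv2.CHAIN_APPROX_NONE)[0]:
  a=cv2.contourArea(c)
  if a>200:
    M=cv2.moments(c);u=(M["m10"]/M["m00"],M["m01"]/M["m00"]);print(np.round(u),a,plane(s,u,56).round(1))
```

```text
ball [557.2  71.7 100. ]
housing top [[629.  353.7 210. ]
 [686.2 197.7 210. ]
 [634.8 184.9 210. ]
 [588.3 331.2 210. ]]
foot [[554.4 352.   12. ]
 [526.6 113.   12. ]
 [555.5  28.4  12. ]
 [703.7  81.9  12. ]
 [719.9 182.4  12. ]]
foot side [[643.2 396.9  12. ]
 [551.9 364.2  12. ]
 [627.3 159.2  12. ]
 [524.2 122.6  12. ]
 [554.1  41.4  12. ]]
blk [[616.4 117.7  25. ]
 [632.5  71.6  25. ]
 [564.6  50.1  25. ]
 [548.7  95.9  25. ]]
blkside [[637.2  68.   25. ]
 [566.9  45.2  25. ]
 [554.9  86.3  25. ]
 [619.2 107.2  25. ]]
top side [[627.1 363.6 210. ]
 [580.5 347.8 210. ]
 [631.5 207.  210. ]
 [684.8 209.2 210. ]]
cap [[568.  -1.  30.]]
jar [[ 382. -145.   70.]]
cup [[780.  18.  80.]]
ring [[ 625. -366.   50.]]
[288. 349.] 828.0 [[361.7 376.3  56. ]]
[467. 285.] 1685.5 [[ 51.4 133.1  56. ]]
[291. 217.] 376.5 [[448.5  40.1  56. ]]
[409. 201.] 1717.5 [[ 184.4 -103.8   56. ]]
[465. 194.] 1572.0 [[  41.7 -179.4   56. ]]
[246. 166.] 218.0 [[ 618.7 -124.7   56. ]]
[ 58. 117.] 4267.0 [[1353.3 -215.6   56. ]]
[132.  57.] 2176.5 [[1408.4 -787.8   56. ]]
```

```bash
python3 -m pendant '[{"grip":1,"tx":0.049,"ty":-0.0376},{"grip":1,"tx":0.049,"ty":-0.0376},{"grip":1,"tx":0.049,"ty":-0.0376},{"grip":1,"tx":0.049,"ty":-0.0376},{"grip":1,"tx":0.049,"ty":-0.0376},{"grip":1,"tx":0.049,"ty":-0.0376},{"grip":1,"tx":0.049,"ty":-0.0376},{"grip":1,"tx":0.049,"ty":-0.0376}]'
python3 -m pendant '[{"grip":1,"tx":0.049,"ty":-0.0376},{"grip":1,"tx":0.049,"ty":-0.0376},{"grip":1,"tx":0.049,"ty":-0.0376},{"grip":1,"twist":-0.186},{"grip":1,"twist":-0.186},{"grip":1,"twist":-0.186},{"grip":1,"twist":-0.186},{"grip":1,"twist":-0.186}]'
python3 -m pendant '[{"grip":1,"twist":-0.186},{"grip":1,"twist":-0.186},{"grip":1,"twist":-0.186},{"grip":1}]'
python3 - <<'E'
from plant import camera
from h import *
c=camera("wrist");np.savez("pics/w1.npz",**c);cv2.imwrite("pics/w1.png",c["pixels"][:,:,::-1])
E
```

```text
invalid input at $[0]: expected keys grip, tx, ty, tz, twist
invalid input at $[0]: expected keys grip, tx, ty, tz, twist
invalid input at $[0]: expected keys grip, tx, ty, tz, twist
```

View pics/w1.png

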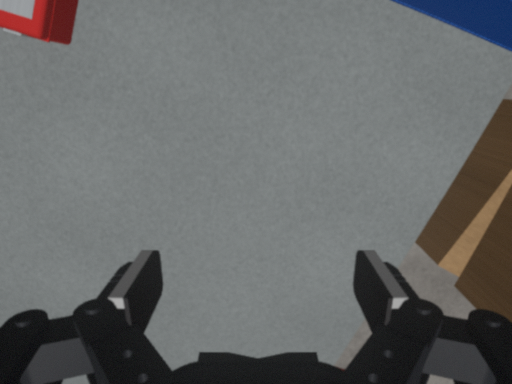

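The rows were refused because every row needs all five keys, so this picture is still the start pose. It shows the fingers at the bottom, pads near columns 150 and 365, with the red case top left.

```bash
python3 -m pendant '[{"grip":1,"tx":0.049,"ty":-0.0376,"tz":0,"twist":0},{"grip":1,"tx":0.049,"ty":-0.0376,"tz":0,"twist":0},{"grip":1,"tx":0.049,"ty":-0.0376,"tz":0,"twist":0},{"grip":1,"tx":0.049,"ty":-0.0376,"tz":0,"twist":0},{"grip":1,"tx":0.049,"ty":-0.0376,"tz":0,"twist":0},{"grip":1,"tx":0.049,"ty":-0.0376,"tz":0,"twist":0},{"grip":1,"tx":0.049,"ty":-0.0376,"tz":0,"twist":0},{"grip":1,"tx":0.049,"ty":-0.0376,"tz":0,"twist":0}]'
python3 -m pendant '[{"grip":1,"tx":0.049,"ty":-0.0376,"tz":0,"twist":0},{"grip":1,"tx":0.049,"ty":-0.0376,"tz":0,"twist":0},{"grip":1,"tx":0.049,"ty":-0.0376,"tz":0,"twist":0},{"grip":1,"tx":0,"ty":0,"tz":0,"twist":-0.186},{"grip":1,"tx":0,"ty":0,"tz":0,"twist":-0.186},{"grip":1,"tx":0,"ty":0,"tz":0,"twist":-0.186},{"grip":1,"tx":0,"ty":0,"tz":0,"twist":-0.186},{"grip":1,"tx":0,"ty":0,"tz":0,"twist":-0.186}]'
python3 -m pendant '[{"grip":1,"tx":0,"ty":0,"tz":0,"twist":-0.186},{"grip":1,"tx":0,"ty":0,"tz":0,"twist":-0.186},{"grip":1,"tx":0,"ty":0,"tz":0,"twist":-0.186},{"grip":1,"tx":0,"ty":0,"tz":0,"twist":0}]'
python3 - <<'E'
from plant import camera
from h import *
c=camera("wrist");np.savez("pics/w2.npz",**c);cv2.imwrite("pics/w2.png",c["pixels"][:,:,::-1])
E
```

```text
t: 1.15
tool_pos: [470.1, -89.6, 231.4]
tcp_rot: [0.978, 0.207, 0.0, 0.0]
force: [1.6, -0.6, -0.9]
finger_gap: 1.006
gripper_force: 0.0
t: 2.15
tool_pos: [558.0, 71.3, 231.1]
tcp_rot: [0.779, 0.626, -0.0, -0.0]
force: [-1.0, 0.5, -0.7]
finger_gap: 1.003
gripper_force: 0.0
t: 2.65
tool_pos: [558.0, 71.2, 231.1]
tcp_rot: [0.58, 0.815, -0.0, -0.0]
force: [-0.8, 0.0, 0.1]
finger_gap: 0.996
gripper_force: 0.0
```

View pics/w2.png

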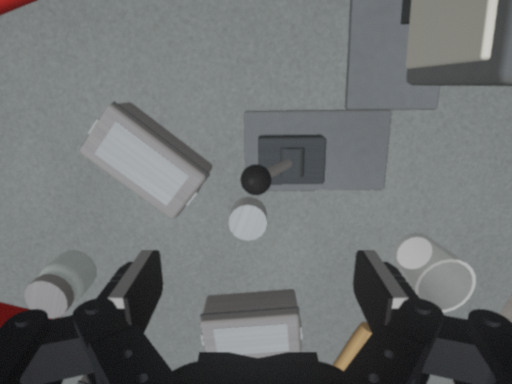

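The wrist view shows the ball at (256,180), the block's top spanning about (258,137) to (325,183), the foot plate corners at (245,111), (391,111) and (384,189), and the lamp face at upper right.

Run:
```python
from h import *
w=dict(np.load("pics/w2.npz"));t=dict(np.load("pics/top0.npz"));s=dict(np.load("pics/side0.npz"))
g=cv2.cvtColor(w["pixels"],cv2.COLOR_RGB2GRAY)
print(g[145,250:335]); print(g[125:195,315]); 
k=cv2.connectedComponentsWithStats((g[160:200,235:280]<22).astype(np.uint8));u=k[3][1]+[235,160];print(k[2][1:],u)
print("tri wt",tri(w,u,t,(238.98,185)),"ws",tri(w,u,s,(241.39,201.39)))
for z in(95,100,105):print(z,plane(w,u,z))
P=plane(w,[[258,136],[325,135],[326,183],[258,185]],25);print("block",P.round(1),P.mean(0))
P=plane(w,[[244.5,111],[391,110.5],[384.5,189]],12);print("foot",P.round(1),[np.arctan2(*(b-a)[1::-1]) for a,b in zip(P[:-1],P[1:])])
m=(g>175).astype(np.uint8)
for c in cv2.findContours(m,0,cv2.CHAIN_APPROX_NONE)[0]:
  if cv2.contourArea(c)>700:print(cv2.minAreaRect(c),plane(w,cv2.boxPoints(cv2.minAreaRect(c)),56).round(1).tolist(),plane(w,cv2.minAreaRect(c)[0],56))
```

```text
[117 118 118 119 117 117 116 110  86  79  79  80  80  79  80  80  79  80
  79  80  80  80  78  79  79  79  78  79  79  79  78  78  78  77  79  78
  78  77  79  78  77  76  76  77  78  76  77  75  78  75  77  77  77  77
  77  77  76  77  76  79  76  78  77  77  77  78  78  78  77  77  76  78
  76  77  74  82  99 114 115 114 114 115 115 114 116]
[116 114 115 116 115 114 113 115 111  94  64  49  62  72  75  78  80  78
  78  79  78  77  76  78  77  77  74  76  77  79  78  77  79  78  77  77
  77  77  76  78  78  79  77  78  81  78  78  78  77  78  80  78  78  77
  78  80  80  77  86 105 117 120 120 118 120 125 133 134 133 131]Traceback (most recent call last):
  File "<stdin>", line 5, in <module>
IndexError: index 1 is out of bounds for axis 0 with size 1
```

Run:
```python
from h import *
w=dict(np.load("pics/w2.npz"));t=dict(np.load("pics/top0.npz"));s=dict(np.load("pics/side0.npz"))
g=cv2.cvtColor(w["pixels"],cv2.COLOR_RGB2GRAY)
k=cv2.connectedComponentsWithStats((g[160:200,235:280]<50).astype(np.uint8));i=1+np.argmax(k[2][1:,4]);u=k[3][i]+[235,160];print(k[2][i],u)
print("tri wt",tri(w,u,t,(238.98,185)),"ws",tri(w,u,s,(241.39,201.39)))
for z in(95,100,105):print(z,plane(w,u,z))
P=plane(w,[[258,137],[325.5,137],[326,183],[258,185]],25);print("block",P.round(1),P.mean(0))
P=plane(w,[[244.5,111],[391,110.5],[384.5,189]],12);print("foot",P.round(1),[np.arctan2(*(b-a)[1::-1]) for a,b in zip(P[:-1],P[1:])])
m=(g>175).astype(np.uint8)
for c in cv2.findContours(m,0,cv2.CHAIN_APPROX_NONE)[0]:
  if cv2.contourArea(c)>700:print(cv2.minAreaRect(c),plane(w,cv2.boxPoints(cv2.minAreaRect(c)),56).round(1).tolist(),plane(w,cv2.minAreaRect(c)[0],56))
```

```text
[  7   5  29  29 563] [256.35879218 178.6625222 ]
tri wt [556.48703611  71.78992811  95.65130823] ws [556.29413822  73.81426913 102.03901174]
95 [[556.13605226  71.65565595  95.        ]]
100 [[555.7090034   72.95319017 100.        ]]
105 [[555.28195453  74.2507244  105.        ]]
block [[549.   96.6  25. ]
 [615.6 120.   25. ]
 [635.3  73.9  25. ]
 [566.1  47.3  25. ]] [591.50849266  84.44808033  25.        ]
foot [[527.  116.2  12. ]
 [674.3 168.9  12. ]
 [705.5  86.9  12. ]] [np.float64(0.34345521880659663), np.float64(-1.2067615504274456)]
```

```bash
python3 -m pendant '[{"grip":1,"tx":0.002,"ty":-0.002,"tz":0.047,"twist":-0.01},{"grip":1,"tx":0,"ty":0,"tz":0.047,"twist":0},{"grip":1,"tx":0,"ty":0,"tz":0.047,"twist":0},{"grip":-1,"tx":0,"ty":0,"tz":0,"twist":0},{"grip":-1,"tx":0,"ty":0,"tz":0,"twist":0},{"grip":-1,"tx":0,"ty":0,"tz":0,"twist":0},{"grip":-1,"tx":0,"ty":0,"tz":0,"twist":0},{"grip":-1,"tx":0,"ty":0,"tz":0,"twist":0}]'
python3 - <<'E'
from plant import sense
s=sense();print(s["wrist_torque"],s["finger_gap"])
E
```

```text
t: 3.7
tool_pos: [556.4, 72.4, 92.3]
tcp_rot: [0.575, 0.818, 0.001, 0.001]
force: [-2.5, -0.8, 8.8]
finger_gap: 0.265
gripper_force: 58.2
[0.00154374 0.08892716 0.00792068] 0.2649426639577729
```

```bash
python3 -m pendant '[{"grip":-1,"tx":0,"ty":0.009,"tz":-0.004,"twist":0},{"grip":-1,"tx":0,"ty":0.009,"tz":-0.003,"twist":0},{"grip":-1,"tx":0,"ty":0.0095,"tz":-0.002,"twist":0},{"grip":-1,"tx":0,"ty":0.0095,"tz":-0.001,"twist":0},{"grip":-1,"tx":0,"ty":0,"tz":0,"twist":0},{"grip":-1,"tx":0,"ty":0,"tz":0,"twist":0}]'
python3 -m pendant '[{"grip":1,"tx":0,"ty":0,"tz":0,"twist":0},{"grip":1,"tx":0,"ty":0,"tz":0,"twist":0},{"grip":1,"tx":0,"ty":0,"tz":0,"twist":0},{"grip":1,"tx":0,"ty":0,"tz":-0.06,"twist":0},{"grip":1,"tx":0,"ty":0,"tz":-0.06,"twist":0},{"grip":1,"tx":0,"ty":0,"tz":0,"twist":0}]'
python3 - <<'E'
from plant import camera
from h import *
W=camera("wrist");T=camera("top");S=camera("side")
for n,c in zip(("w3","t3","s3"),(W,T,S)):np.savez(f"pics/{n}.npz",**c);cv2.imwrite(f"pics/{n}.png",c["pixels"][:,:,::-1])
def ball(c):
  g=cv2.cvtColor(c["pixels"],cv2.COLOR_RGB2GRAY)
  p=proj(c,[591.5,84.4,114])[0].astype(int);r=28 if c is W else 16
  x,y=p-r
  k=cv2.connectedComponentsWithStats((g[y:y+2*r,x:x+2*r]<(50 if c is W else 28)).astype(np.uint8))
  print(p,k[2][1:].tolist());i=1+np.argmax(k[2][1:,4]);return k[3][i]+[x,y]
u=ball(W);v=ball(S);print(u,plane(W,u,114));print(v,plane(S,v,114),tri(W,u,S,v))
a=W["pixels"][80:280,180:400,::-1];b=S["pixels"][150:300,150:300,::-1]
a=cv2.resize(a,None,fx=2,fy=2);b=cv2.resize(b,(400,400));cv2.imwrite("pics/ck.png",np.hstack([a[:400,:400],b]))
E
```

```text
t: 4.45
tool_pos: [591.6, 86.0, 103.5]
tcp_rot: [0.575, 0.818, 0.002, 0.001]
force: [-4.2, 6.5, 20.8]
finger_gap: 0.265
gripper_force: 61.7
t: 5.2
tool_pos: [591.9, 84.9, 225.4]
tcp_rot: [0.575, 0.818, 0.002, 0.003]
force: [0.0, -0.4, -0.4]
finger_gap: 1.001
gripper_force: 0.0
[256 188] [[13, 10, 32, 31, 674]]
[225 197] [[12, 14, 9, 8, 55]]
[257.07715134 184.5578635 ] [[590.87805154  87.39907046 114.        ]]
[224.65454545 198.56363636] [[591.10906268  89.75979277 114.        ]] [591.65803521  87.1017961  111.89774983]
```

View pics/ck.png

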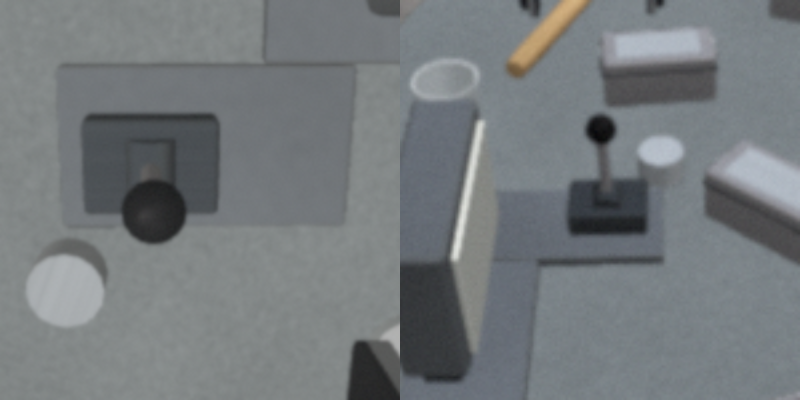

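The lever now stands upright. In the wrist crop its ball at (153,211) lines up with the block's centre column, 150, and the side view shows the lever vertical.

Run:
```python
from h import *
for n in("w2","w3"):
  w=dict(np.load(f"pics/{n}.npz"));g=cv2.cvtColor(w["pixels"],cv2.COLOR_RGB2GRAY);g=cv2.medianBlur(g,5)
  for th in(140,150,160):
    for c in cv2.findContours((g>th).astype(np.uint8),0,cv2.CHAIN_APPROX_NONE)[0]:
      r=cv2.minAreaRect(c)
      if cv2.contourArea(c)>1500:
        p=plane(w,cv2.boxPoints(r),56);e=[p[1]-p[0],p[2]-p[1]];L=[np.linalg.norm(v) for v in e];i=int(np.argmax(L))
        print(n,th,np.round(r[0]),p.mean(0).round(1),np.round(L),round(float(np.arctan2(e[i][1],e[i][0])),3))
```

```text
w2 140 [251. 338.] [ 617.2 -124.3   56. ] [118.  54.] 0.427
w2 140 [434. 271.] [781.6  25.1  56. ] [ 57. 112.] -0.285
w2 140 [138. 162.] [445.7  38.   56. ] [ 55. 113.] -0.343
w2 150 [251. 340.] [ 617.6 -126.4   56. ] [87. 41.] 0.422
w2 150 [140. 165.] [447.5  36.8  56. ] [44. 90.] -0.331
w2 160 [251. 340.] [ 617.7 -126.1   56. ] [85. 38.] 0.419
w2 160 [141. 164.] [447.9  37.8  56. ] [39. 85.] -0.344
w3 140 [215. 342.] [ 615.1 -125.2   56. ] [111.  55.] 0.429
w3 140 [410. 267.] [785.6  39.1  56. ] [ 29. 106.] -0.374
w3 140 [ 98. 164.] [446.1  38.   56. ] [ 55. 112.] -0.343
w3 150 [216. 343.] [ 617.3 -126.1   56. ] [89. 41.] 0.431
w3 150 [ 97. 165.] [445.3  37.1  56. ] [ 47. 111.] -0.307
w3 160 [216. 343.] [ 617.6 -126.    56. ] [85. 38.] 0.435
w3 160 [100. 165.] [447.9  38.   56. ] [39. 85.] -0.332
```

```bash
python3 -m pendant '[{"grip":1,"tx":0.0012,"ty":-0.0505,"tz":0,"twist":0},{"grip":1,"tx":0.0012,"ty":-0.0505,"tz":0,"twist":0},{"grip":1,"tx":0.0012,"ty":-0.0505,"tz":0,"twist":0},{"grip":1,"tx":0,"ty":0,"tz":0.02,"twist":-0.1766},{"grip":1,"tx":0,"ty":0,"tz":0.02,"twist":-0.1766},{"grip":1,"tx":0,"ty":0,"tz":0.02,"twist":-0.1766},{"grip":1,"tx":0,"ty":0,"tz":0.02,"twist":-0.1766},{"grip":1,"tx":0,"ty":0,"tz":0.02,"twist":-0.1766}]'
python3 -m pendant '[{"grip":1,"tx":0,"ty":0,"tz":0,"twist":0}]'
```

```text
t: 6.35
tool_pos: [445.8, 37.1, 118.4]
tcp_rot: [0.168, 0.986, -0.0, -0.001]
force: [-0.1, -0.2, 0.3]
finger_gap: 1.0
gripper_force: 0.0
t: 6.48
tool_pos: [445.2, 37.2, 118.2]
tcp_rot: [0.171, 0.985, -0.0, -0.002]
force: [-0.2, 0.6, -0.3]
finger_gap: 0.993
gripper_force: 0.0
```

```bash
python3 -m pendant '[{"grip":1,"tx":-0.003,"ty":0.001,"tz":0.04,"twist":0},{"grip":1,"tx":0,"ty":0,"tz":0.04,"twist":0},{"grip":1,"tx":0,"ty":0,"tz":0.026,"twist":0},{"grip":1,"tx":0,"ty":0,"tz":0,"twist":0},{"grip":-1,"tx":0,"ty":0,"tz":0,"twist":0},{"grip":-1,"tx":0,"ty":0,"tz":0,"twist":0},{"grip":-1,"tx":0,"ty":0,"tz":0,"twist":0},{"grip":-1,"tx":0,"ty":0,"tz":0,"twist":0}]'
```

```text
t: 7.48
tool_pos: [450.6, 37.0, 15.9]
tcp_rot: [0.171, 0.985, 0.0, 0.001]
force: [-1.2, -0.0, 6.5]
finger_gap: 0.694
gripper_force: 65.5
```

```bash
cat > meas.py <<'E'
from plant import sense,camera
from h import *
L=[]
for i in range(12):
    camera("wrist");s=sense();r=R.from_quat(s["tcp_rot"]);L.append(np.r_[r.inv().apply(s["force"]),r.inv().apply(s["wrist_torque"])])
L=np.array(L);print("tool F,M mean",L.mean(0).round(3),"sd",L.std(0).round(3),"pos",s["tool_pos"].round(1),s["t"])
print("My",L[:,4].round(3))
E
python3 -m pendant '[{"grip":-1,"tx":0,"ty":0,"tz":-0.03,"twist":0},{"grip":-1,"tx":0,"ty":0,"tz":-0.045,"twist":0},{"grip":-1,"tx":0,"ty":0,"tz":-0.045,"twist":0},{"grip":-1,"tx":0,"ty":0,"tz":0,"twist":0},{"grip":-1,"tx":0,"ty":0,"tz":0,"twist":0}]'
python3 meas.py
python3 -m pendant '[{"grip":-1,"tx":-0.06,"ty":0,"tz":0,"twist":0},{"grip":-1,"tx":0.06,"ty":0,"tz":0,"twist":0},{"grip":-1,"tx":-0.06,"ty":0,"tz":0,"twist":0},{"grip":-1,"tx":0.06,"ty":0,"tz":0,"twist":0},{"grip":-1,"tx":-0.06,"ty":0,"tz":0,"twist":0},{"grip":-1,"tx":0.06,"ty":0,"tz":0,"twist":0},{"grip":-1,"tx":0,"ty":0,"tz":0,"twist":0},{"grip":-1,"tx":0,"ty":0,"tz":0,"twist":0}]'
python3 meas.py
python3 -m pendant '[{"grip":-1,"tx":-0.06,"ty":0,"tz":0,"twist":0},{"grip":-1,"tx":0,"ty":0,"tz":0,"twist":0},{"grip":-1,"tx":0,"ty":0,"tz":0,"twist":0}]'
python3 meas.py
```

```text
t: 8.1
tool_pos: [449.5, 37.1, 134.1]
tcp_rot: [0.171, 0.985, 0.0, 0.0]
force: [-0.9, -0.3, -3.1]
finger_gap: 0.694
gripper_force: 66.5
tool F,M mean [ 0.148  0.007  2.95  -0.007 -0.008 -0.011] sd [0.3   0.596 0.631 0.025 0.032 0.036] pos [449.7  37.1 134.2] 8.7
My [ 0.018 -0.016  0.015  0.017  0.006 -0.045  0.017 -0.074  0.005 -0.033
 -0.045  0.035]
t: 9.7
tool_pos: [449.9, 37.1, 134.7]
tcp_rot: [0.17, 0.985, 0.0, 0.0]
force: [-0.1, 0.3, -1.9]
finger_gap: 0.696
gripper_force: 66.1
tool F,M mean [-0.226  0.106  2.872  0.003  0.009 -0.012] sd [0.627 0.448 0.438 0.029 0.034 0.02 ] pos [449.8  37.  134.3] 10.3
My [ 0.024  0.024  0.001  0.059 -0.072 -0.021  0.006  0.015  0.056  0.005
 -0.014  0.026]
t: 10.68
tool_pos: [505.9, 16.9, 133.9]
tcp_rot: [0.171, 0.985, 0.0, -0.001]
force: [-1.0, 0.4, -2.9]
finger_gap: 0.691
gripper_force: 66.1
tool F,M mean [-1.400e-02  9.000e-02  2.928e+00 -1.300e-02 -4.000e-03 -1.000e-03] sd [0.491 0.37  0.502 0.029 0.024 0.023] pos [506.2  16.9 134.3] 11.275
My [-0.036 -0.025 -0.003  0.01   0.031  0.033 -0.018 -0.047 -0.012  0.009
 -0.005  0.008]
```

```bash
python3 -m pendant '[{"grip":-1,"tx":0.03,"ty":0,"tz":0,"twist":0},{"grip":-1,"tx":0.03,"ty":0,"tz":0.02,"twist":0},{"grip":-1,"tx":0,"ty":0,"tz":0.045,"twist":0},{"grip":-1,"tx":0,"ty":0,"tz":0.04,"twist":0},{"grip":-1,"tx":0,"ty":0,"tz":0.012,"twist":0},{"grip":-1,"tx":0,"ty":0,"tz":0.002,"twist":0},{"grip":-1,"tx":0,"ty":0,"tz":0,"twist":0}]'
python3 -m pendant '[{"grip":1,"tx":0,"ty":0,"tz":0,"twist":0},{"grip":1,"tx":0,"ty":0,"tz":0,"twist":0},{"grip":1,"tx":0,"ty":0,"tz":0,"twist":0},{"grip":1,"tx":0,"ty":0,"tz":-0.05,"twist":0},{"grip":1,"tx":0,"ty":0,"tz":-0.055,"twist":0},{"grip":1,"tx":-0.0533,"ty":-0.0243,"tz":0,"twist":0},{"grip":1,"tx":-0.0533,"ty":-0.0243,"tz":0,"twist":0},{"grip":1,"tx":-0.0533,"ty":-0.0243,"tz":0,"twist":0}]'
python3 -m pendant '[{"grip":1,"tx":-0.0533,"ty":-0.0243,"tz":0,"twist":0},{"grip":1,"tx":0,"ty":0,"tz":0,"twist":-0.1544},{"grip":1,"tx":0,"ty":0,"tz":0,"twist":-0.1544},{"grip":1,"tx":0,"ty":0,"tz":0,"twist":-0.1544},{"grip":1,"tx":0,"ty":0,"tz":0,"twist":-0.1544},{"grip":1,"tx":0,"ty":0,"tz":0,"twist":-0.1544},{"grip":1,"tx":0,"ty":0,"tz":0,"twist":0}]'
```

```text
t: 12.15
tool_pos: [450.3, 37.0, 16.1]
tcp_rot: [0.171, 0.985, 0.0, 0.0]
force: [0.1, -0.2, -3.2]
finger_gap: 0.695
gripper_force: 67.3
t: 13.15
tool_pos: [577.1, -86.8, 120.6]
tcp_rot: [0.17, 0.985, 0.0, 0.0]
force: [0.5, 0.2, 1.1]
finger_gap: 1.002
gripper_force: 0.0
t: 14.02
tool_pos: [617.8, -126.2, 120.2]
tcp_rot: [-0.213, 0.977, 0.0, -0.0]
force: [-0.3, -0.2, 0.3]
finger_gap: 0.998
gripper_force: 0.0
```

```bash
python3 -m pendant '[{"grip":1,"tx":0,"ty":0,"tz":0.04,"twist":0},{"grip":1,"tx":0,"ty":0,"tz":0.04,"twist":0},{"grip":1,"tx":0,"ty":0,"tz":0.023,"twist":0},{"grip":1,"tx":0,"ty":0,"tz":0,"twist":0},{"grip":-1,"tx":0,"ty":0,"tz":0,"twist":0},{"grip":-1,"tx":0,"ty":0,"tz":0,"twist":0},{"grip":-1,"tx":0,"ty":0,"tz":0,"twist":0},{"grip":-1,"tx":0,"ty":0,"tz":0,"twist":0}]'
python3 -m pendant '[{"grip":-1,"tx":0,"ty":0,"tz":-0.03,"twist":0},{"grip":-1,"tx":0,"ty":0,"tz":-0.045,"twist":0},{"grip":-1,"tx":0,"ty":0,"tz":-0.045,"twist":0},{"grip":-1,"tx":0,"ty":0,"tz":0,"twist":0},{"grip":-1,"tx":0,"ty":0,"tz":0,"twist":0}]'
python3 meas.py
python3 -m pendant '[{"grip":-1,"tx":-0.06,"ty":0,"tz":0,"twist":0},{"grip":-1,"tx":0.06,"ty":0,"tz":0,"twist":0},{"grip":-1,"tx":-0.06,"ty":0,"tz":0,"twist":0},{"grip":-1,"tx":0.06,"ty":0,"tz":0,"twist":0},{"grip":-1,"tx":-0.06,"ty":0,"tz":0,"twist":0},{"grip":-1,"tx":0.06,"ty":0,"tz":0,"twist":0},{"grip":-1,"tx":0,"ty":0,"tz":0,"twist":0},{"grip":-1,"tx":0,"ty":0,"tz":0,"twist":0}]'
python3 meas.py
python3 -m pendant '[{"grip":-1,"tx":-0.06,"ty":0,"tz":0,"twist":0},{"grip":-1,"tx":0,"ty":0,"tz":0,"twist":0},{"grip":-1,"tx":0,"ty":0,"tz":0,"twist":0}]'
python3 meas.py
```

```text
t: 15.02
tool_pos: [618.7, -126.4, 19.0]
tcp_rot: [-0.213, 0.977, -0.001, 0.001]
force: [0.4, 0.5, 6.3]
finger_gap: 0.697
gripper_force: 66.7
t: 15.65
tool_pos: [617.4, -126.0, 136.5]
tcp_rot: [-0.213, 0.977, 0.0, -0.0]
force: [0.2, -0.4, -6.1]
finger_gap: 0.692
gripper_force: 68.4
tool F,M mean [ 1.710e-01  5.600e-02  5.508e+00 -1.700e-02 -6.000e-03 -3.000e-03] sd [0.52  0.361 0.447 0.023 0.04  0.03 ] pos [ 617.9 -126.2  137.3] 16.25
My [-0.03   0.021 -0.     0.018  0.02   0.013  0.059 -0.001 -0.031 -0.01
 -0.114 -0.011]
t: 17.25
tool_pos: [618.1, -126.3, 137.6]
tcp_rot: [-0.213, 0.977, -0.0, 0.0]
force: [-5.6, -2.2, -5.1]
finger_gap: 0.696
gripper_force: 74.8
tool F,M mean [ 3.310e-01 -2.530e-01  5.298e+00 -1.000e-03 -6.100e-02 -2.000e-03] sd [0.434 0.509 0.505 0.027 0.019 0.022] pos [ 617.9 -126.1  137.3] 17.85
My [-0.063 -0.04  -0.06  -0.074 -0.072 -0.065 -0.014 -0.073 -0.09  -0.059
 -0.071 -0.048]
t: 18.23
tool_pos: [672.2, -101.1, 136.8]
tcp_rot: [-0.213, 0.977, 0.0, -0.0]
force: [1.0, -0.1, -5.9]
finger_gap: 0.695
gripper_force: 74.7
tool F,M mean [ 1.490e-01  9.500e-02  5.396e+00 -4.000e-03  4.700e-02  8.000e-03] sd [0.468 0.511 0.379 0.034 0.034 0.032] pos [ 672.4 -101.3  137.4] 18.825
My [-0.051  0.071  0.053  0.063  0.031  0.05   0.055  0.079  0.023  0.075
  0.072  0.044]
```

Case 1 was quiet: its moment about the tool's y axis stayed at 0 ± 0.01 N m. This one swings from -0.061 to +0.047 N m, so it is the rattling case. I'll carry it to the lamp, high over the lever.

```bash
python3 -m pendant '[{"grip":-1,"tx":0,"ty":0,"tz":-0.03,"twist":0},{"grip":-1,"tx":0,"ty":0,"tz":-0.03,"twist":0.1},{"grip":-1,"tx":0,"ty":0,"tz":0,"twist":0.155},{"grip":-1,"tx":0,"ty":0,"tz":0,"twist":0.175},{"grip":-1,"tx":0,"ty":0,"tz":0,"twist":0.175},{"grip":-1,"tx":0,"ty":0,"tz":0,"twist":0.175},{"grip":-1,"tx":0,"ty":0,"tz":0,"twist":0.175},{"grip":-1,"tx":0,"ty":0,"tz":0,"twist":0.175}]'
python3 -m pendant '[{"grip":-1,"tx":0,"ty":0,"tz":0,"twist":0.175},{"grip":-1,"tx":0,"ty":0,"tz":0,"twist":0.175},{"grip":-1,"tx":0,"ty":0,"tz":0,"twist":0.175},{"grip":-1,"tx":0,"ty":-0.03,"tz":0,"twist":0},{"grip":-1,"tx":0,"ty":-0.023,"tz":0,"twist":0},{"grip":-1,"tx":0,"ty":0,"tz":0,"twist":0}]'
```

```text
t: 19.82
tool_pos: [672.4, -101.2, 197.3]
tcp_rot: [0.346, 0.938, 0.0, -0.0]
force: [0.8, 0.0, -4.5]
finger_gap: 0.69
gripper_force: 75.0
t: 20.58
tool_pos: [621.7, -119.6, 197.8]
tcp_rot: [0.576, 0.818, 0.0, 0.0]
force: [-0.3, 0.1, -5.0]
finger_gap: 0.691
gripper_force: 74.7
```

```bash
python3 -m pendant '[{"grip":-1,"tx":0.03,"ty":0,"tz":0,"twist":0},{"grip":-1,"tx":0.05,"ty":0,"tz":0,"twist":0},{"grip":-1,"tx":0.05,"ty":0,"tz":0,"twist":0},{"grip":-1,"tx":0.05,"ty":0,"tz":0,"twist":0},{"grip":-1,"tx":0.05,"ty":0,"tz":0,"twist":0},{"grip":-1,"tx":0.05,"ty":0,"tz":0,"twist":0},{"grip":-1,"tx":0.05,"ty":0,"tz":0,"twist":0},{"grip":-1,"tx":0.032,"ty":0,"tz":0,"twist":0}]'
python3 -m pendant '[{"grip":-1,"tx":0,"ty":0,"tz":0.02,"twist":0},{"grip":-1,"tx":0,"ty":0,"tz":0.025,"twist":0},{"grip":-1,"tx":0,"ty":0,"tz":0.012,"twist":0},{"grip":-1,"tx":0,"ty":0,"tz":0,"twist":0},{"grip":-1,"tx":0,"ty":0,"tz":0,"twist":0}]'
python3 - <<'E'
from plant import camera
from h import *
T=camera("top");S=camera("side");W=camera("wrist")
for n,c in zip("TSW",(T,S,W)):np.savez(f"pics/{n}4.npz",**c)
a=cv2.resize(T["pixels"][90:300,90:310,::-1],None,fx=1.8,fy=1.8,interpolation=2);b=cv2.resize(S["pixels"][80:380,130:385,::-1],None,fx=1.5,fy=1.5,interpolation=2)
o=np.zeros((450,a.shape[1]+b.shape[1],3),np.uint8);o[:a.shape[0],:a.shape[1]]=a;o[:b.shape[0],a.shape[1]:]=b;cv2.imwrite("pics/f4.png",o);print(o.shape)
cs,sn=.941,.338
Lw=lambda p:np.array([640.9,272,0])+[p[0]*cs-p[1]*sn,p[0]*sn+p[1]*cs,p[2]]
P=np.array([Lw(p) for p in((-30,85,210),(-30,-85,210),(-30,85,90),(-30,-85,90),(20,-85,210),(20,85,210))])
print("face proj top crop",((proj(T,P)-[90,90])*1.8).round(),"side crop",((proj(S,P)-[130,80])*1.5+[396,0]).round())
Q=np.array([Lw((-150+a*30,b*58,c)) for a in(-1,1) for b in(-1,1) for c in(122,178)])
print("case proj side crop",((proj(S,Q)-[130,80])*1.5+[396,0]).round())
E
```

```text
t: 21.58
tool_pos: [499.5, 224.0, 197.6]
tcp_rot: [0.575, 0.818, 0.0, -0.0]
force: [1.5, -0.7, -6.2]
finger_gap: 0.689
gripper_force: 74.7
t: 22.2
tool_pos: [500.6, 221.7, 141.3]
tcp_rot: [0.575, 0.818, 0.001, 0.0]
force: [-0.2, 0.0, -4.9]
finger_gap: 0.693
gripper_force: 74.7
(450, 778, 3)
face proj top crop [[ 53. 145.]
 [176.  98.]
 [ 79. 156.]
 [190. 114.]
 [163.  62.]
 [ 41. 109.]] side crop [[454. 248.]
 [472. 156.]
 [469. 316.]
 [483. 222.]
 [435. 157.]
 [410. 248.]]
case proj side crop [[587. 216.]
 [586. 185.]
 [588. 280.]
 [588. 248.]
 [543. 217.]
 [541. 186.]
 [540. 281.]
 [537. 249.]]
```

View pics/f4.png

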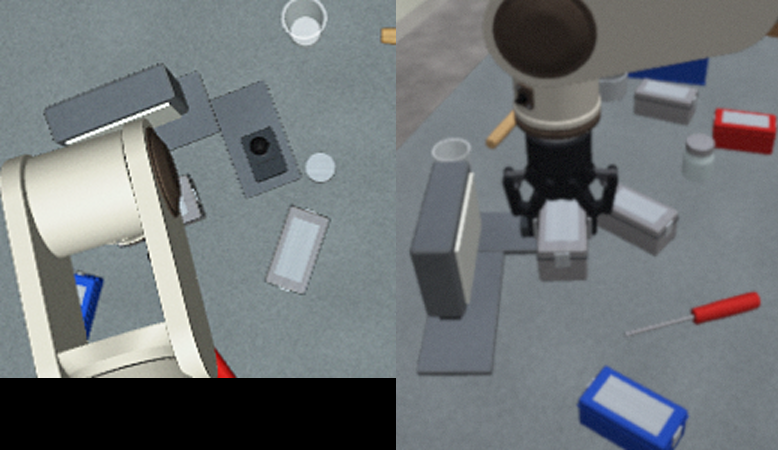

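The final view shows the case held level at about (563,245) in the side panel, matching its predicted outline to about 2 px. It is parallel to the lamp face, the lever is upright, and the quiet case stands in its place.

```bash
python3 meas.py; python3 -c "
from plant import close_job
print(close_job())"
```

```text
tool F,M mean [ 0.26   0.18   5.498 -0.006 -0.05   0.014] sd [0.427 0.436 0.461 0.021 0.031 0.022] pos [500.1 221.5 140.3] 22.95
My [ 0.002 -0.054  0.024 -0.036 -0.063 -0.049 -0.07  -0.063 -0.077 -0.075
 -0.078 -0.056]
the job is handed in; nothing more can be done
None
```

The job is handed in at 23 s: the dimmer lever stands upright, one quiet case is back in its place, and the second case I shook rattled, so I left the third untouched; the rattling case is held level with its centre about 12 cm in front of the lamp face.

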